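# Stack the parts case squarely and hasp it down

## Robot

A 6-joint arm with a two-finger parallel gripper is mounted at the origin on the work surface. World frame = base frame: x ahead of the robot, y to its left, z up, the work surface at z = 0. Lengths are in m, angles in degrees, forces in N, time in s.
With the tool pointing down it reaches from about 0.375 to 0.9 m from the base axis. Payload 3.1 kg.
Tool frame: the origin (TCP) lies at the very end of the fingers, on their centre line; the grasp point (between the pads) lies robot.grasp_offset behind it (robot.grasp_offset is the distance from the TCP to the grasp point, in m); z points along the fingers, y is the line along which they close (so a half turn about z gives the same grasp; the last joint's range is limited). The gripper opens to 85 mm and grips with 20 to 120 N. Pads are 22 mm wide; open, the fingers measure 114 mm over their backs; the gripper's body (76 mm by 85 mm) begins 54 mm behind the grasp point. The pads swing forward as they close: fully open they stand 13 mm farther back than shut.
Start: joints at [-74.742, 30.224, 82.088, -0, 67.689, -10.227], TCP at [0.269, -0.564, 0.231] pointing down, gripper open.
Joint ranges: [-176.69, 176.69], [-43.24, 126.21], [12.49, 139.97], [-82, 262], [0, 151.66], [-163.58, 163.58]. Speed limits (degrees/s): [159.86, 159.86, 180, 180, 180, 180].

## Interface

Orientations are given as a 3x3 rotation matrix whose columns are the frame's x, y, z axes.
In Python, from station import robot gives the robot as it stands.
- The arm moves only by the shell command python3 -m crank 'ROWS'. ROWS is JSON, a list of rows, each an object with "claw": the opening, from -1 (shut) to 1 (fully open); "travel": the shift along the world's x, y, z in units of 100 mm (1.0 is 100 mm), a list of three; "spin": the turn about the world's z in units of 90 degrees (1.0 is 90 degrees). A call has 1 to 12 rows; each row is the pose to reach, as a shift and turn from the pose commanded when the call began; what a row does not reach only later rows make up. A row lasts 1/10 s, in which the tool goes at most 50 mm and 8.59 degrees, less where a joint would pass 70% of its speed; a pose out of reach is approached as far as the arm can. A call with a number of a shift or a turn outside -1 to 1 is refused whole. A call with a gripper value outside its range is refused whole. The fingers move at their own pace and stop on an object; the grip force is fixed at half the most. Time passes only in rows, so rows that repeat a pose let the fingers close. It gives the time, the measured TCP pose, the force, the opening and the grip force at its end, in the units of the state.
- robot.observe(): the state, without advancing time (a new reading comes with each control period).
- robot.camera(name): name is "scene" or "top" or "wrist"; returns the picture (480x640x3 uint8, blue, green, red); there is no depth.
- robot.camera_params(name): a dict with "fov_y" (degrees; the focal length in pixels is half the picture's height over the tangent of half this angle, whatever the lens; pixels are square), "cx", "cy" (the principal point, pixels), "extrinsics" (4x4, takes a point from world to camera coordinates); the wrist camera has in their place "mount" (4x4, takes a point from camera to tool coordinates, whose origin is the TCP and whose axes are the flange's). Camera axes: x right, y down, z forward; pixel columns grow to the right and rows downward; lengths in m; the calibration is good to about 2 mm. A picture is of the moment at which its call begins: read the wrist's pose just before it. camera_params takes no time and is no camera call.
- robot.hand_in(): hands the job in; it is judged then, once.
Trained networks look in the newest picture that a camera, given by its name, has taken for a name from the list of things; names that differ only in an ending like _2 or _b are one class to them, and where a whole thing is asked for, a point or a joint stands for the part that bears it (a point fixed in the world has none). Each returns a list of dicts, best first, with "confidence" (0 to 1); they miss things now and then, are a little off and sometimes report something else, mostly with a low value. They report only what shows in the picture. A call takes as long as a camera call. They do not tell look-alikes from the thing itself.
- robot.outline_of(camera, query): "mask" (480x640 bool, what is visible of it) and "rect" ([left, top, width, height] as shares, 0 to 1, of the picture: columns of its width, rows of its height, round what is visible of it).
- robot.pinpoint(camera, query): "centre" ([column, row] as shares, 0 to 1, of the picture: columns of its width, rows of its height: a listed point, or the origin of a listed thing).
The state is a dict: "time": time; "joint_positions": joint angles; "qvel": joint speeds; "effort": joint torques, N m; "tool_pos": TCP position; "tool_rot": TCP orientation; "force": force on the tool from outside, world axes, zero at the start; "ft_torque": the same for the moment, N m; "grip_width": finger opening in m; "gripper_force": force on a finger pad.
Only numpy, scipy, OpenCV 4.12 (cv2) and the standard library are available. Lean on these libraries where they do the work, as an engineer would, in place of code of your own. Each camera call takes 0.05 s, during which the arm holds its last target. There are 200 camera calls.

## Task

Slide the yellow parts case off the step onto the black case in the bay, and push the two into a square pile, both snug against the blue end wall and the blue side wall. Then swing the red hasp all the way down over the steel catch on the yellow case. Do not tip the case over, and leave the meter, screwdriver, yellow tip box and solder spool where they are.

Things in the scene. Friction and masses are not known exactly. Their poses are not given: they have to be found in the camera images.
- station: packing station, fixed to the bench: grey steel, two blue walls; position and yaw vary. Origin: at bench height (z 0) below the centre of the finished pile; x points along the slide, from step to end wall; y to the side wall; z up. Bay floor 4 mm above the bench, x -55 to +55, y -96 to +74 mm; its -y side is open. A case fully home has its origin at x 0, y 0 of this frame.
- end_wall (a point): middle of the top edge of the blue end wall's inner face (station x +50, y 0, 64 mm above the bench). The wall is 8 mm thick, spans station y -61 to +74, and is 55 mm high, 64 mm within 25 mm of its hinge.
- side_wall (a point): middle of the top edge of the blue side wall's inner face (station x 0, y +65, 55 mm above the bench). The wall is 8 mm thick and spans station x -55 to +53 mm.
- step (a point): middle of the flat top of the grey loading step, 36 mm above the bench; the step spans station x -178 to -55, y -96 to +74 mm, and borders the bay.
- top_case: the case to be stacked: flat yellow closed parts case, rigid, 100 mm along its x, 130 mm along its y, 30 mm high, about 0.28 kg, with a steel catch on its lid. Origin: centre of its underside. Starts loose and somewhat turned on the step, its +x side towards the bay; on the pile its underside is 34 mm above the bench.
- lower_case: black closed parts case of the same size (100 x 130 x 30 mm, about 0.28 kg), without a catch, loose on the bay floor, its top 34 mm above the bench (2 mm below the step). Origin: centre of its underside. It starts within 4 mm of the end wall, square to it, but 10 to 22 mm off the side wall.
- catch (a point): middle of the top of the catch on the yellow case: a square steel stud 16 x 16 mm standing 9 mm above the lid, at x +9 mm, y 0 of the case, 39 mm above its underside.
- hasp (a joint): angle of the red hasp, rad: 0 closed, flat over the pile and pointing away from the end wall (station -x); pi/2 upright; starts leaning back outwards past upright, 2.15 is the stop. Its hinge is stiff (about 0.07 N m): it stays where it is left and must be pushed all the way; about 1 to 2 N at the tab.
- hasp_hinge (a point): middle of the hasp's hinge axis, on top of the end wall, at station x +54, y 0, 67 mm above the bench; the axis runs along station y.
- hasp_tab (a point): middle of the hasp's solid end tab (22 mm long, 50 mm wide), 73 mm from the hinge axis. The hasp is a red steel plate 4 mm thick, 84 mm long and 50 mm wide, with a 34 x 34 mm window, centred 45 mm from the hinge, that goes over the catch.
- multimeter: bystander: orange hand-held meter, 165 x 80 x 42 mm, lying flat beyond the end wall. Origin: centre of its underside, x along its length.
- screwdriver: bystander: red screwdriver lying on the bench beyond the side wall. Origin under its middle, x along its length to the tip.
- tip_box: bystander: yellow open box, 100 x 70 x 28 mm, off the open side of the step. Origin: centre of its underside.
- solder_spool: bystander: metal solder spool, 54 mm across, 40 mm high, standing off the open side of the bay. Origin: centre of its underside.
Things that resemble listed ones, but are neither listed nor needed, are in the scene too. What is shaped like the top_case but green or turquoise is not meant.

How it is judged:
By the outcome, as a careful person would: the job done as asked, in the order asked, and still so for the second after the job is handed in, with the robot touching nothing.
It also fails if it takes over 59 s, if anything falls off the work surface, if the arm or the gripper's body presses on something with over 40 N, if the wrist force passes 120 N, or if a joint passes its speed limit or range.

## Working session

There is one attempt and no reset: what is moved stays moved. The work goes in short steps, Python scripts to look and compute and a shell command to move; the robot and the scene stay as the last step left them, time stands still between calls to the robot, and variables do not carry over. Pictures are saved under pics/ and viewed, at most 11 in all, crops included, and the job is handed in when it is done.

```bash
ls; mkdir -p pics; cat > h.py <<'E'
from station import robot
import numpy as np, cv2
def K(n):
    p=robot.camera_params(n); f=240/np.tan(np.radians(p["fov_y"])/2); return f,p["cx"],p["cy"],p
def ext(n):
    f,cx,cy,p=K(n)
    if n=="wrist":
        s=robot.observe(); T=np.eye(4);T[:3,:3]=s["tool_rot"];T[:3,3]=s["tool_pos"]
        return np.linalg.inv(T@np.array(p["mount"]))
    return np.array(p["extrinsics"])
def proj(n,P,E=None):
    f,cx,cy,p=K(n); E=ext(n) if E is None else E
    q=np.atleast_2d(P)@E[:3,:3].T+E[:3,3]; return np.c_[f*q[:,0]/q[:,2]+cx,f*q[:,1]/q[:,2]+cy]
def ray(n,u,v,E=None):
    f,cx,cy,p=K(n); E=ext(n) if E is None else E
    d=E[:3,:3].T@np.array([(u-cx)/f,(v-cy)/f,1]); return -E[:3,:3].T@E[:3,3], d
def atz(n,u,v,z,E=None):
    o,d=ray(n,u,v,E); return o+d*(z-o[2])/d[2]
def tri(obs):
    A=np.zeros((3,3));b=np.zeros(3)
    for o,d in obs:
        d=d/np.linalg.norm(d);M=np.eye(3)-np.outer(d,d);A+=M;b+=M@o
    return np.linalg.solve(A,b)
E
python3 - <<'E'
from h import *
for n in("scene","top"):
    im=robot.camera(n);cv2.imwrite(f"pics/{n}0.png",im)
    print(n,K(n)[:3],np.round(np.linalg.inv(ext(n))[:3],3).tolist())
    for q in["end_wall","side_wall","step","top_case","lower_case","catch","hasp_hinge","hasp_tab"]:
        r=robot.pinpoint(n,q);print(q,[(round(x["centre"][0]*640,1),round(x["centre"][1]*480,1),round(x["confidence"],2)) for x in r[:4]])
print(robot.observe()["time"],robot.grasp_offset)
print(robot.camera_params("wrist"))
E
```

```text
pics
scene (np.float64(445.1640949788787), 315.04700607175334, 235.2325269353006) [[0.088, 0.731, -0.676, 1.076], [0.996, -0.075, 0.048, -0.063], [-0.015, -0.678, -0.735, 0.693]]
end_wall [(359.4, 237.4, 0.91)]
side_wall [(334.8, 220.1, 0.95), (383.4, 209.1, 0.37)]
step []
top_case [(269.9, 258.2, 0.91), (147.4, 246.4, 0.81), (427.1, 202.6, 0.8), (241.2, 197.5, 0.78)]
lower_case [(331.4, 265.4, 0.58)]
catch [(146.9, 314.9, 0.85), (133.4, 234.6, 0.76), (431.7, 191.3, 0.69), (242.4, 185.7, 0.6)]
hasp_hinge [(360.0, 238.9, 0.63), (254.6, 341.6, 0.6)]
hasp_tab [(381.7, 209.3, 0.95)]
top (np.float64(570.0935333055908), 311.2039620452015, 238.67463118187183) [[-0.014, -0.996, 0.091, 0.446], [-1.0, 0.015, 0.014, -0.03], [-0.015, -0.09, -0.996, 1.127]]
end_wall [(266.5, 253.3, 0.67), (296.2, 317.4, 0.67)]
side_wall [(293.7, 286.4, 0.77)]
step []
top_case [(180.7, 331.7, 0.96), (395.1, 364.4, 0.9), (468.1, 189.3, 0.76), (495.9, 292.1, 0.63)]
lower_case [(295.0, 246.9, 0.94)]
catch [(396.4, 369.5, 0.92), (471.6, 190.3, 0.82), (176.7, 328.7, 0.77), (357.5, 244.0, 0.75)]
hasp_hinge [(263.2, 251.6, 0.58)]
hasp_tab [(249.0, 247.0, 0.65)]
0.9 0.0187
{'fov_y': 70.39782113145965, 'cx': 314.10957417647825, 'cy': 236.84484980120948, 'mount': array([[-4.06646989e-04, -9.58882069e-01, -2.83804531e-01,
         7.24438150e-02],
       [ 9.99999327e-01, -8.15749996e-05, -1.15722575e-03,
         7.31811197e-05],
       [ 1.08649167e-03, -2.83804811e-01,  9.58881457e-01,
        -1.43483424e-01],
       [ 0.00000000e+00,  0.00000000e+00,  0.00000000e+00,
         1.00000000e+00]])}
```

View pics/scene0.png

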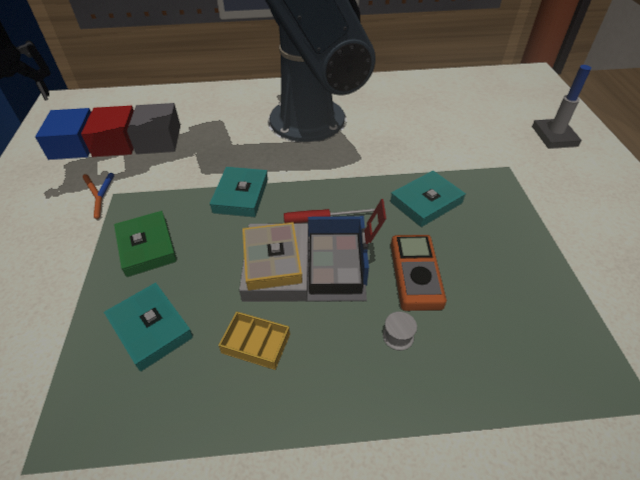

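View pics/top0.png

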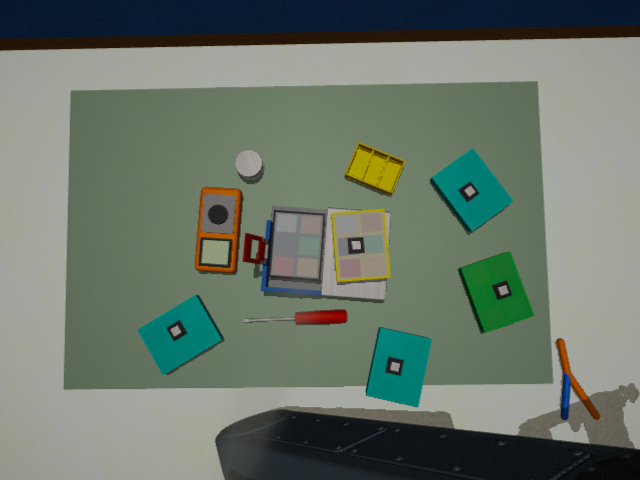

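The scene image shows the yellow-edged case with catch at about (272,256), on the grey step. The black case is at (335,262) between the blue walls, with the red hasp at (375,222). In the top image the yellow case is at (361,245). Catch-bearing look-alikes (top image):
- turquoise: (180,332), (395,364) and (470,190)
- green: (496,292)

Only the yellow one at (361,245) lies on the step, so it fits the description.

```bash
python3 - <<'E'
from h import *
im=robot.camera("top");cv2.imwrite("pics/crop.png",cv2.resize(im[190:320,190:410],None,fx=3.6,fy=3.6,interpolation=cv2.INTER_CUBIC))
robot.camera("scene")
def pp(c,q,uv,rad=25):
    r=[np.array(x["centre"])*[640,480] for x in robot.pinpoint(c,q)]
    r=[x for x in r if np.hypot(*(x-uv))<rad]; return r[0] if r else None
G={"end_wall":((359,237),(268,253)),"side_wall":((335,220),(294,286)),"catch":((276,247),(357,244)),"hasp_hinge":((360,239),(263,251)),"hasp_tab":((381,209),(249,247)),"top_case":((270,258),(361,245)),"lower_case":((331,265),(295,247))}
for q,(a,b) in G.items():
    A=pp("scene",q,a);B=pp("top",q,b)
    print(q,A,B,end=" ")
    if A is not None and B is not None: print(np.round(tri([ray("scene",*A),ray("top",*B)]),4))
    else: print()
for q,z in(("top_case",.066),("lower_case",.034)):
  for r in robot.outline_of("top",q):
    m=r["mask"].astype(np.uint8);c=max(cv2.findContours(m,0,2)[0],key=cv2.contourArea)
    P=np.array([atz("top",*p[0],z)[:2] for p in c],np.float32)
    R=cv2.minAreaRect(P*1000)
    if abs(R[0][0]-530)<60 and abs(R[0][1]+60)<120: print(q,R,r["confidence"])
s=robot.observe();print(s["time"],np.round(s["tool_rot"],3).tolist(),s["grip_width"])
E
```

```text
end_wall [361.28  238.608] [268.928 251.184] [0.5198 0.0642 0.0689]
side_wall [333.184 219.888] [291.904 287.616] [0.4516 0.0209 0.0551]
catch [272.128 244.512] [353.984 246.288] [ 0.5259 -0.0986  0.0779]
hasp_hinge [364.416 240.72 ] [262.016 253.2  ] [0.5165 0.0748 0.0585]
hasp_tab [383.104 212.016] [250.496 246.48 ] [0.5242 0.0939 0.14  ]
top_case [270.72 256.8 ] [361.408 243.216] [ 0.5334 -0.1089  0.0524]
lower_case [333.376 266.496] [296.32  246.192] [0.533  0.0131 0.0077]
top_case ((529.6553344726562, -106.29115295410156), (130.15455627441406, 100.45549011230469), 3.67879581451416) 0.83
lower_case ((534.1722412109375, 13.640342712402344), (99.99850463867188, 130.1712646484375), 84.80973815917969) 0.65
1.8 [[0.903, 0.43, -0.0], [0.43, -0.903, 0.0], [-0.0, -0.0, -1.0]] 0.08546860170666531
```

View pics/crop.png

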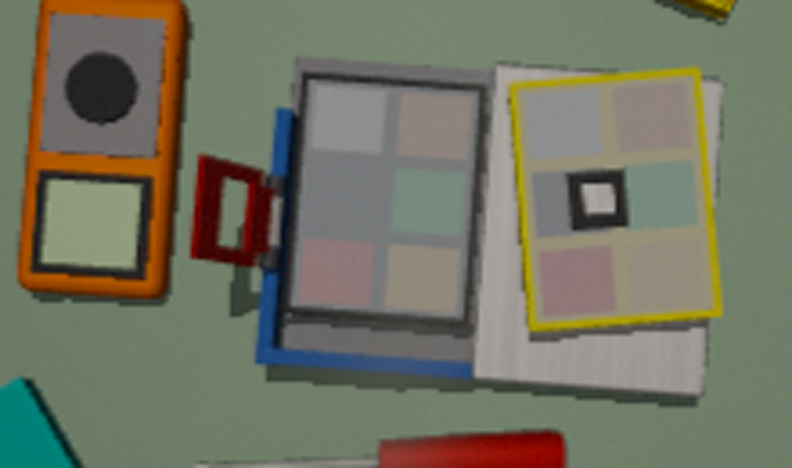

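The crop confirms the target: yellow rim with a steel catch, centre at top pixel (361,245), on the step beside the black case. I get station origin ≈ (0.516, 0.015) with yaw 84.8°, and yellow turned about +9° relative to it. Next I move the open fingers behind it.

```bash
python3 -m crank '[{"claw":1,"travel":[0.7,1,0],"spin":0.33},{"claw":1,"travel":[0.7,1,0],"spin":0.33},{"claw":1,"travel":[0.7,1,0],"spin":0.33},{"claw":1,"travel":[0.7,1,0],"spin":0.33}]'; python3 -m crank '[{"claw":1,"travel":[0.7,1,0],"spin":0.329},{"claw":1,"travel":[0.7,1,0],"spin":0.329},{"claw":1,"travel":[0.7,1,0],"spin":0.329},{"claw":1,"travel":[0.7,1,0],"spin":0.329}]'; python3 -m crank '[{"claw":1,"travel":[0.7,1,0],"spin":0},{"claw":1,"travel":[0.7,1,0],"spin":0},{"claw":1,"travel":[0.7,1,0],"spin":0}]'; python3 -m crank '[{"claw":1,"travel":[0.43,0.72,0],"spin":0},{"claw":1,"travel":[0.43,0.72,0],"spin":0},{"claw":1,"travel":[0.43,0.72,0],"spin":0},{"claw":1,"travel":[0.43,0.72,0],"spin":0}]'
python3 - <<'E'
from h import *
s=robot.observe();print(s["time"],s["tool_pos"],np.round(s["tool_rot"],3).tolist())
E_=ext("wrist");im=robot.camera("wrist")
O=np.array([.5158,.0147]);a=np.radians(84.8)
def W(x,y,z):x,y=x/1e3,y/1e3;return [O[0]+x*np.cos(a)-y*np.sin(a),O[1]+x*np.sin(a)+y*np.cos(a),z/1e3]
def poly(pts,col):cv2.polylines(im,[np.int32(proj("wrist",np.array([W(*p) for p in pts]),E_)*8)],True,col,1,16,3)
cv2.imwrite("pics/raww.png",im)
poly([(-178,-96,36),(-55,-96,36),(-55,74,36),(-178,74,36)],(255,0,255))
poly([(-55,65,55),(50,65,55),(50,-61,55)],(0,255,255))
t=np.radians(8.9);R=np.array([[np.cos(t),-np.sin(t)],[np.sin(t),np.cos(t)]])
poly([(*(R@[x,y]+[-119.3,-24.8]),66) for x,y in((-50,-65),(50,-65),(50,65),(-50,65))],(0,255,0))
cv2.imwrite("pics/w1.png",im)
E
```

```text
time: 2.2
tool_pos: [0.3406, -0.4606, 0.2314]
tool_rot: [[0.564, 0.826, -0.0], [0.826, -0.564, 0.002], [0.002, -0.001, -1.0]]
force: [-0.4, -0.2, 0.0]
grip_width: 0.0854
gripper_force: 0.0
time: 2.6
tool_pos: [0.4104, -0.3608, 0.2314]
tool_rot: [[0.082, 0.997, 0.0], [0.997, -0.082, 0.002], [0.002, -0.0, -1.0]]
force: [0.3, -0.6, 0.2]
grip_width: 0.0852
gripper_force: 0.0
time: 2.9
tool_pos: [0.4803, -0.261, 0.2314]
tool_rot: [[0.089, 0.996, 0.0], [0.996, -0.089, 0.001], [0.001, 0.0, -1.0]]
force: [0.8, -0.8, 0.0]
grip_width: 0.0855
gripper_force: 0.0
time: 3.3
tool_pos: [0.5222, -0.1915, 0.2314]
tool_rot: [[0.088, 0.996, -0.0], [0.996, -0.088, -0.001], [-0.001, -0.0, -1.0]]
force: [-0.8, -0.4, 0.4]
grip_width: 0.0855
gripper_force: 0.0
3.3 [ 0.52218873 -0.19154842  0.23136591] [[0.088, 0.996, -0.0], [0.996, -0.088, -0.001], [-0.001, -0.0, -1.0]]
```

View pics/w1.png

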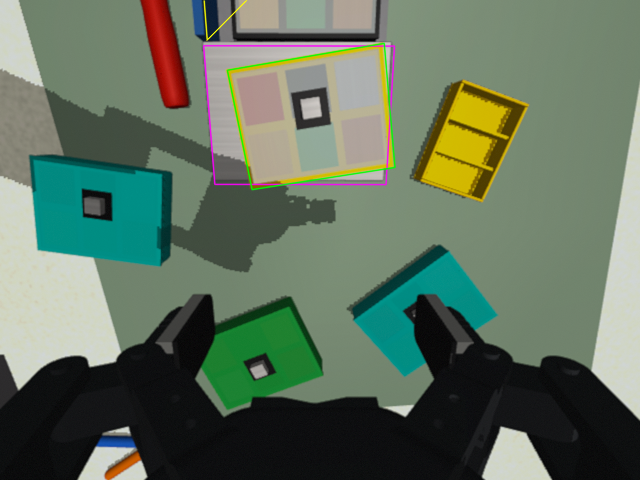

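The overlay matches the step, the wall and the yellow case to about 1–2 px: yellow outline at (228–395, 45–190) and step corner at (205,43). I lower the fingers behind the case and push along station x.

```bash
python3 -m crank '[{"claw":1,"travel":[0,0,-1],"spin":0},{"claw":1,"travel":[0,0,-1],"spin":0}]'; python3 -m crank '[{"claw":1,"travel":[0,0,-0.5],"spin":0},{"claw":1,"travel":[0,0,-0.9],"spin":0},{"claw":1,"travel":[0,0,-0.91],"spin":0},{"claw":1,"travel":[0,0,-0.91],"spin":0}]'; python3 -m crank '[{"claw":1,"travel":[0.011,0.12,0],"spin":0},{"claw":1,"travel":[0.022,0.24,0],"spin":0},{"claw":1,"travel":[0.031,0.34,0],"spin":0},{"claw":1,"travel":[0.04,0.44,0],"spin":0},{"claw":1,"travel":[0.049,0.54,0],"spin":0},{"claw":1,"travel":[0.058,0.64,0],"spin":0},{"claw":1,"travel":[0.067,0.74,0],"spin":0},{"claw":1,"travel":[0.067,0.74,0],"spin":0}]'
cat > look.py <<'E'
from h import *
import sys
s=robot.observe();print(s["time"],s["tool_pos"],s["force"])
O=np.array([.5158,.0147]);a=np.radians(84.8);R2=np.array([[np.cos(a),-np.sin(a)],[np.sin(a),np.cos(a)]])
def S(w):return (np.asarray(w)[:2]-O)@R2*1000
def W(x,y,z):return [*(O+R2@np.array([x,y])/1e3),z/1e3]
def rect(cam,q,z):
    for r in robot.outline_of(cam,q):
        m=r["mask"].astype(np.uint8);c=max(cv2.findContours(m,0,2)[0],key=cv2.contourArea)
        if cv2.contourArea(c)<500: continue
        P=np.array([S(atz(cam,*p[0],z)) for p in c],np.float32);R=cv2.minAreaRect(P)
        if abs(R[0][0])<200 and abs(R[0][1])<60: print(q,np.round([*R[0],*R[1],R[2]],1),round(r["confidence"],2))
if __name__=="__main__":
    print("tcp",S(s["tool_pos"]))
    im=robot.camera("top");cv2.imwrite(f"pics/{sys.argv[1]}.png",im)
    rect("top","top_case",float(sys.argv[2]));rect("top","lower_case",.034)
    cam="scene";im2=robot.camera(cam);cv2.imwrite(f"pics/{sys.argv[1]}s.png",im2)
    rect(cam,"top_case",float(sys.argv[2]))
    a1=cv2.resize(im[190:320,190:410],(800,300)) ; 
    w=robot.camera("wrist");cv2.imwrite(f"pics/{sys.argv[1]}w.png",w)
    A=cv2.resize(im[170:320,200:400],(400,300));B=cv2.resize(im2[170:320,230:430],(400,300));C=cv2.resize(w,(400,300))
    cv2.imwrite(f"pics/{sys.argv[1]}m.png",np.vstack([np.hstack([A,B]),np.hstack([C,C*0])]))
E
python3 look.py p1 .066
```

```text
time: 3.55
tool_pos: [0.5232, -0.1947, 0.1322]
tool_rot: [[0.093, 0.996, 0.006], [0.996, -0.093, -0.004], [-0.003, 0.006, -1.0]]
force: [-0.3, -1.5, -0.5]
grip_width: 0.0852
gripper_force: 0.0
time: 3.95
tool_pos: [0.5215, -0.1933, 0.0401]
tool_rot: [[0.093, 0.996, -0.001], [0.996, -0.093, 0.001], [0.0, -0.001, -1.0]]
force: [-0.5, -0.7, 0.7]
grip_width: 0.0853
gripper_force: 0.0
time: 4.75
tool_pos: [0.5297, -0.1168, 0.0412]
tool_rot: [[0.09, 0.996, 0.002], [0.996, -0.09, -0.0], [-0.0, 0.002, -1.0]]
force: [-0.2, 0.1, -0.8]
grip_width: 0.0853
gripper_force: 0.0
4.75 [ 0.52970196 -0.11676619  0.04123875] [-0.171012    0.14648097 -0.8153432 ]
tcp [-129.66515423  -25.75986643]
top_case [-46.9 -38.8 116.7  57.1  88.8] 0.96
lower_case [ 16.2 -37.1  68.2  91.1   0.4] 0.88
top_case [-68.8 -41.3 147.5 102.1  89.5] 0.71
```

View pics/p1m.png

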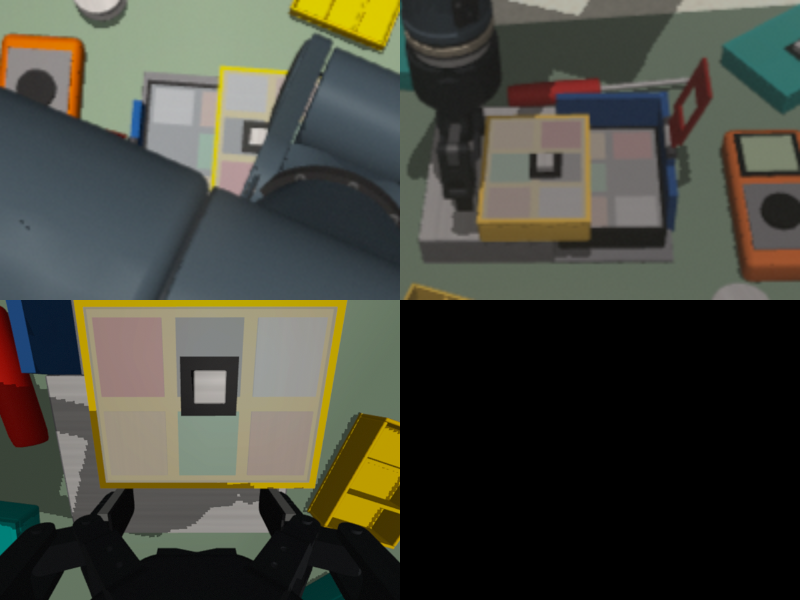

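Yellow is squared to the fingers, with its leading edge now over the black case (wrist view, case at (75–345, 305–490) in the mosaic). I keep pushing.

```bash
python3 -m crank '[{"claw":1,"travel":[0.009,0.1,0],"spin":0},{"claw":1,"travel":[0.018,0.2,0],"spin":0},{"claw":1,"travel":[0.027,0.3,0],"spin":0},{"claw":1,"travel":[0.036,0.4,0],"spin":0},{"claw":1,"travel":[0.045,0.5,0],"spin":0},{"claw":1,"travel":[0.052,0.58,0],"spin":0},{"claw":1,"travel":[0.057,0.63,0],"spin":0},{"claw":1,"travel":[0.06,0.66,0],"spin":0},{"claw":1,"travel":[0.06,0.66,0],"spin":0}]'; python3 -m crank '[{"claw":1,"travel":[0.002,0.02,0],"spin":0},{"claw":1,"travel":[0.003,0.03,0],"spin":0}]';python3 -m crank '[{"claw":1,"travel":[0.001,0.01,0],"spin":0},{"claw":1,"travel":[0.001,0.01,0],"spin":0}]'
python3 - <<'E'
from look import *
print(S(s["tool_pos"]));robot.camera("wrist");rect("wrist","top_case",.064);cv2.imwrite("pics/w3.png",robot.camera("wrist"))
E
```

```text
time: 5.95
tool_pos: [0.5344, -0.0514, 0.0402]
tool_rot: [[0.09, 0.996, -0.001], [0.996, -0.09, 0.001], [0.001, -0.001, -1.0]]
force: [-0.1, -0.3, -0.3]
grip_width: 0.0853
gripper_force: 0.0
time: 6.15
tool_pos: [0.5349, -0.0494, 0.0403]
tool_rot: [[0.091, 0.996, -0.0], [0.996, -0.091, -0.0], [-0.0, -0.0, -1.0]]
force: [-0.4, -1.6, -0.4]
grip_width: 0.0858
gripper_force: 0.6
time: 6.35
tool_pos: [0.5351, -0.0483, 0.0403]
tool_rot: [[0.091, 0.996, 0.0], [0.996, -0.091, 0.0], [0.0, 0.0, -1.0]]
force: [-0.8, -1.6, -1.5]
grip_width: 0.0854
gripper_force: 0.6
6.35 [ 0.53505872 -0.04827049  0.04028054] [-0.84729785 -1.63822588 -1.54534522]
[-60.96585669 -24.88663909]
top_case [ 1.000e-01 -3.100e+01  1.314e+02  1.011e+02  8.980e+01] 0.88
```

```bash
for i in 1 2 3; do python3 -m crank '[{"claw":1,"travel":[0.001,0.01,0],"spin":0},{"claw":1,"travel":[0.001,0.01,0],"spin":0}]' | grep -E "tool_pos|^force"; done
python3 - <<'E'
from look import *
print(S(s["tool_pos"]));robot.camera("wrist");rect("wrist","top_case",.064)
E
```

```text
tool_pos: [0.5352, -0.0471, 0.0403]
force: [0.8, -2.1, 0.0]
tool_pos: [0.5353, -0.046, 0.0403]
force: [0.2, -1.5, -0.7]
tool_pos: [0.5354, -0.045, 0.0403]
force: [0.5, -1.4, -1.3]
7.1 [ 0.53535631 -0.0450135   0.0403219 ] [ 0.51223975 -1.39169616 -1.27169293]
[-57.69530708 -24.88781532]
top_case [  3.4 -30.8 131.  100.5  90. ] 0.66
```

```bash
for i in 1 2 3; do python3 -m crank '[{"claw":1,"travel":[0.001,0.01,0],"spin":0},{"claw":1,"travel":[0.001,0.01,0],"spin":0}]' | grep -E "tool_pos|^force"; done
python3 - <<'E'
from look import *
print(S(s["tool_pos"]));w=robot.camera("wrist");rect("wrist","top_case",.064)
for q,z in(("end_wall",.064),("side_wall",.055),("catch",.073)):print(q,[(np.round(S(atz("wrist",x["centre"][0]*640,x["centre"][1]*480,z)),1),round(x["confidence"],2)) for x in robot.pinpoint("wrist",q)[:2]])
cv2.imwrite("pics/w4.png",w)
E
```

```text
tool_pos: [0.5355, -0.0449, 0.0404]
force: [-1.2, -4.6, -0.1]
tool_pos: [0.5355, -0.0449, 0.0404]
force: [-2.2, -8.5, -0.7]
tool_pos: [0.5356, -0.0449, 0.0405]
force: [-3.3, -12.6, -0.7]
7.8 [ 0.53562025 -0.04488292  0.0404987 ] [ -3.29886066 -12.58743965  -0.65369265]
[-57.54133997 -25.1388273 ]
top_case [ 3.600e+00 -3.070e+01  1.011e+02  1.320e+02  1.000e-01] 0.67
end_wall [(array([54.2,  1.5]), 0.89)]
side_wall [(array([ 2.8, 66.6]), 0.65), (array([-97. , -11.4]), 0.22)]
catch [(array([ 11.7, -29.8]), 0.82)]
```

View pics/w4.png

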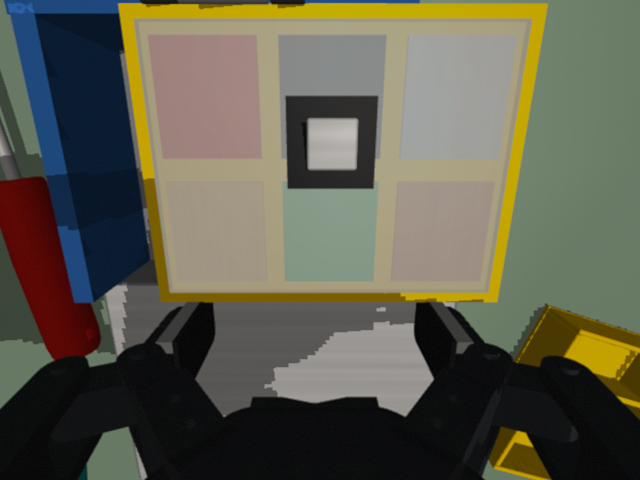

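Force rises to about 13 N, so yellow sits against the end wall (case at (120–545, 5–300); blue side wall on the left at about 14 px gap to black shadow). I refine the station origin by about 3 mm along x. Now I go round to the open side to push both cases into the side wall.

```bash
sed -i 's/O=np.array(.*/O=np.array([.5151,.0180]);a=np.radians(84.8);R2=np.array([[np.cos(a),-np.sin(a)],[np.sin(a),np.cos(a)]])/' look.py
python3 -m crank '[{"claw":1,"travel":[-0.022,-0.24,0],"spin":0},{"claw":1,"travel":[-0.022,-0.24,0.2],"spin":0},{"claw":0.2,"travel":[-0.022,-0.24,0.6],"spin":0},{"claw":0.2,"travel":[-0.022,-0.24,1],"spin":0}]' | grep tool_pos
python3 -m crank '[{"claw":0.2,"travel":[0.2,0.15,0],"spin":0.1},{"claw":0.2,"travel":[0.4,0.3,0],"spin":0.2},{"claw":0.2,"travel":[0.6,0.45,0],"spin":0.3},{"claw":0.2,"travel":[0.8,0.6,0],"spin":0.4},{"claw":0.2,"travel":[1,0.74,0],"spin":0.5},{"claw":0.2,"travel":[1,0.74,0],"spin":0.6},{"claw":0.2,"travel":[1,0.74,0],"spin":0.7},{"claw":0.2,"travel":[1,0.74,0],"spin":0.8},{"claw":0.2,"travel":[1,0.74,0],"spin":0.9},{"claw":0.2,"travel":[1,0.74,0],"spin":1},{"claw":0.2,"travel":[1,0.74,0],"spin":1},{"claw":0.2,"travel":[1,0.74,0],"spin":1}]'
python3 -m crank '[{"claw":0.2,"travel":[0.07,0,-0.4],"spin":0},{"claw":0.2,"travel":[0.07,0,-0.6],"spin":0},{"claw":0.2,"travel":[0.07,0,-0.6],"spin":0}]'
python3 - <<'E'
from look import *
w=robot.camera("wrist");rect("wrist","top_case",.064);cv2.imwrite("pics/w5.png",w);print(S(s["tool_pos"]))
rect("wrist","lower_case",.034)
robot.camera("top");rect("top","lower_case",.034);rect("top","top_case",.064)
E
```

```text
tool_pos: [0.5326, -0.0657, 0.1407]
time: 9.65
tool_pos: [0.6331, 0.0084, 0.1402]
tool_rot: [[-0.996, 0.091, -0.001], [0.091, 0.996, 0.001], [0.001, 0.001, -1.0]]
force: [-0.6, 0.2, 0.3]
grip_width: 0.0513
gripper_force: 0.0
time: 9.95
tool_pos: [0.6377, 0.0085, 0.0771]
tool_rot: [[-0.996, 0.092, -0.007], [0.092, 0.996, 0.002], [0.008, 0.001, -1.0]]
force: [-1.1, 0.4, -0.1]
grip_width: 0.0511
gripper_force: 0.0
9.95 [0.63766727 0.00851463 0.07706601] [-1.06633493  0.37226886 -0.05997997]
top_case [-100.2  -46.3   91.8   98.6   89.9] 0.72
top_case [  0.2 -50.7 100.4 103.1  89.9] 0.67
top_case [ 93.  -11.5  21.7  84.8  89.9] 0.26
[   1.66225131 -122.9225178 ]
lower_case [-100.2  -11.9  169.8  156.5   90. ] 0.46
```

View pics/w5.png

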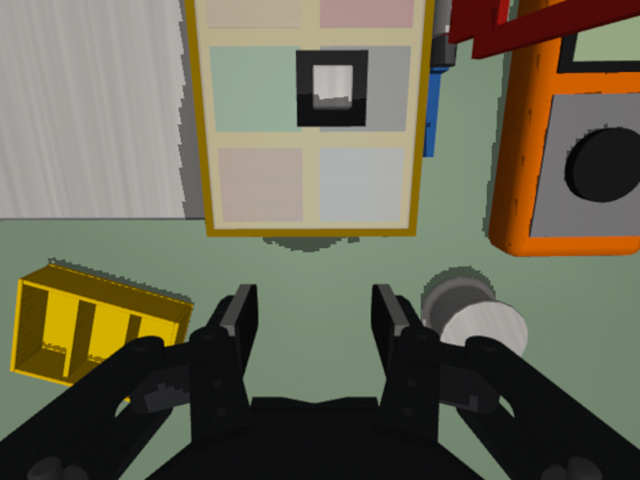

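Yellow's open edge is at row 236, columns 207–418; the spool shows at (485,330) and the tip box at (100,320). I check the clearance to both before lowering.

```bash
python3 - <<'E'
from look import *
print(S(atz("wrist",485,330,.04)),S(atz("wrist",210,236,.064)),S(atz("wrist",418,236,.064)),S(atz("wrist",170,300,.028)))
E
python3 -m crank '[{"claw":0.2,"travel":[0,0,-0.3],"spin":0},{"claw":0.2,"travel":[0,0,-0.6],"spin":0},{"claw":0.2,"travel":[0,0,-0.6],"spin":0}]'
python3 - <<'E'
from look import *
print(S(s["tool_pos"]))
E
```

```text
10.25 [0.64148521 0.00775498 0.08192909] [-0.20976821 -0.50648154 -0.64931751]
[ 107.18157312 -170.01972023] [ -49.96101119 -102.10338868] [  52.8030739  -102.20700927] [ -90.79492761 -155.42666155]
time: 10.55
tool_pos: [0.6378, 0.0082, 0.0177]
tool_rot: [[-0.996, 0.091, -0.006], [0.091, 0.996, 0.001], [0.007, 0.0, -1.0]]
force: [-1.2, 0.3, -0.8]
grip_width: 0.0514
gripper_force: 0.0
10.55 [0.63780001 0.00823111 0.0177493 ] [-1.24158551  0.33571014 -0.81304886]
[   1.39193556 -123.0804088 ]
```

Both are well clear. I push the cases toward the side wall, drifting slightly toward the end wall so friction takes the black case along.

```bash
python3 -m crank '[{"claw":0.2,"travel":[-0.06,-0.034,0],"spin":0},{"claw":0.2,"travel":[-0.114,-0.034,0],"spin":0},{"claw":0.2,"travel":[-0.165,-0.03,0],"spin":0},{"claw":0.2,"travel":[-0.215,-0.025,0],"spin":0},{"claw":0.2,"travel":[-0.263,-0.02,0],"spin":0},{"claw":0.2,"travel":[-0.29,-0.01,0],"spin":0},{"claw":0.2,"travel":[-0.316,0,0],"spin":0},{"claw":0.2,"travel":[-0.343,0.01,0],"spin":0},{"claw":0.2,"travel":[-0.37,0.019,0],"spin":0},{"claw":0.2,"travel":[-0.394,0.029,0],"spin":0},{"claw":0.2,"travel":[-0.418,0.038,0],"spin":0},{"claw":0.2,"travel":[-0.418,0.038,0],"spin":0}]'
for i in 1 2 3; do python3 -m crank '[{"claw":0.2,"travel":[-0.01,0.002,0],"spin":0},{"claw":0.2,"travel":[-0.01,0.002,0],"spin":0}]' | grep -E "tool_pos|^force"; done
python3 - <<'E'
from look import *
w=robot.camera("wrist");rect("wrist","top_case",.064);print(S(s["tool_pos"]))
E
```

```text
time: 11.75
tool_pos: [0.6043, 0.0089, 0.0222]
tool_rot: [[-0.996, 0.089, 0.013], [0.089, 0.996, -0.005], [-0.013, -0.003, -1.0]]
force: [7.4, -7.7, 1.3]
grip_width: 0.0513
gripper_force: 3.9
tool_pos: [0.6036, 0.0091, 0.0222]
force: [7.9, -5.5, 0.8]
tool_pos: [0.6028, 0.0093, 0.0222]
force: [8.1, -7.2, 0.7]
tool_pos: [0.6019, 0.0094, 0.0222]
force: [8.0, -6.3, 1.2]
12.35 [0.60187645 0.00939227 0.02224433] [ 7.96270308 -6.27051476  1.1738493 ]
top_case [  0.4 -28.9 101.3  95.2   0. ] 0.62
[ -0.70753231 -87.1994534 ]
```

```bash
for i in 1 2; do python3 -m crank '[{"claw":0.2,"travel":[-0.015,0.001,0],"spin":0},{"claw":0.2,"travel":[-0.03,0.002,0],"spin":0},{"claw":0.2,"travel":[-0.045,0.003,0],"spin":0},{"claw":0.2,"travel":[-0.06,0.004,0],"spin":0},{"claw":0.2,"travel":[-0.06,0.004,0],"spin":0}]' | grep -E "tool_pos|^force"; done
for i in 1 2 3; do python3 -m crank '[{"claw":0.2,"travel":[-0.015,0.001,0],"spin":0},{"claw":0.2,"travel":[-0.015,0.001,0],"spin":0}]' | grep -E "tool_pos|^force"; done
python3 - <<'E'
from look import *
w=robot.camera("wrist");rect("wrist","top_case",.064);print(S(s["tool_pos"]));cv2.imwrite("pics/w6.png",w)
E
```

```text
tool_pos: [0.5957, 0.0099, 0.0222]
force: [8.1, -6.0, 1.2]
tool_pos: [0.5904, 0.0104, 0.0222]
force: [8.3, -5.9, 0.2]
tool_pos: [0.5905, 0.0104, 0.0223]
force: [11.6, -5.7, -2.1]
tool_pos: [0.5906, 0.0104, 0.0226]
force: [13.6, -5.1, -1.9]
tool_pos: [0.5906, 0.0104, 0.0229]
force: [16.3, -5.7, -3.5]
14.05 [0.59058893 0.01040063 0.02286335] [16.32505484 -5.65928059 -3.51950456]
[ -0.72634225 -75.86699715]
```

It stops at TCP y −75.9 with 16 N, as expected for both cases home. I back off, rise and check from above and from the open side.

```bash
python3 -m crank '[{"claw":0.2,"travel":[0.35,-0.03,0],"spin":0},{"claw":0.2,"travel":[0.35,-0.03,0.3],"spin":0},{"claw":0.2,"travel":[0.35,-0.03,0.7],"spin":0},{"claw":0.2,"travel":[0.45,-0.03,1],"spin":0},{"claw":0.2,"travel":[0.6,-0.03,1],"spin":0},{"claw":0.2,"travel":[0.6,-0.03,1],"spin":0}]' | grep -E "tool_pos"
python3 -m crank '[{"claw":-1,"travel":[0.3,0,1],"spin":0},{"claw":-1,"travel":[0.3,0,1],"spin":0},{"claw":-1,"travel":[0.3,0,1],"spin":0}]' | grep -E "tool_pos"
python3 - <<'E'
from look import *
w=robot.camera("wrist");E_=ext("wrist");rect("wrist","top_case",.064);rect("wrist","lower_case",.034);print(S(s["tool_pos"]))
for q,z in(("end_wall",.064),("side_wall",.055),("catch",.073),("hasp_hinge",.067),("hasp_tab",.128)):print(q,[(np.round(S(atz("wrist",x["centre"][0]*640,x["centre"][1]*480,z)),1),round(x["confidence"],2)) for x in robot.pinpoint("wrist",q)[:2]])
sc=robot.camera("scene");A=cv2.resize(sc[185:305,300:400],(500,600),interpolation=cv2.INTER_CUBIC)
cv2.imwrite("pics/w7r.png",w);cv2.imwrite("pics/s7r.png",sc)
cv2.imwrite("pics/m7.png",np.hstack([A[:,:400],cv2.resize(w[:300,120:520],(400,600))[:, :400]]))
E
```

```text
tool_pos: [0.6406, 0.0104, 0.1217]
tool_pos: [0.673, 0.01, 0.2261]
15.05 [0.67296415 0.01003451 0.22614664] [ 0.30418895 -0.3471691   1.08890325]
top_case [  0.6 -20.8  78.1  99.8  90. ] 0.64
lower_case [-62.1 -28.  116.2 227.2  90. ] 0.35
[   6.37493159 -157.93637214]
end_wall [(array([50.2, 11.7]), 0.92)]
side_wall []
catch [(array([-106.7, -150.5]), 0.28)]
hasp_hinge []
hasp_tab [(array([ 45.2, -12.6]), 0.6)]
```

View pics/m7.png

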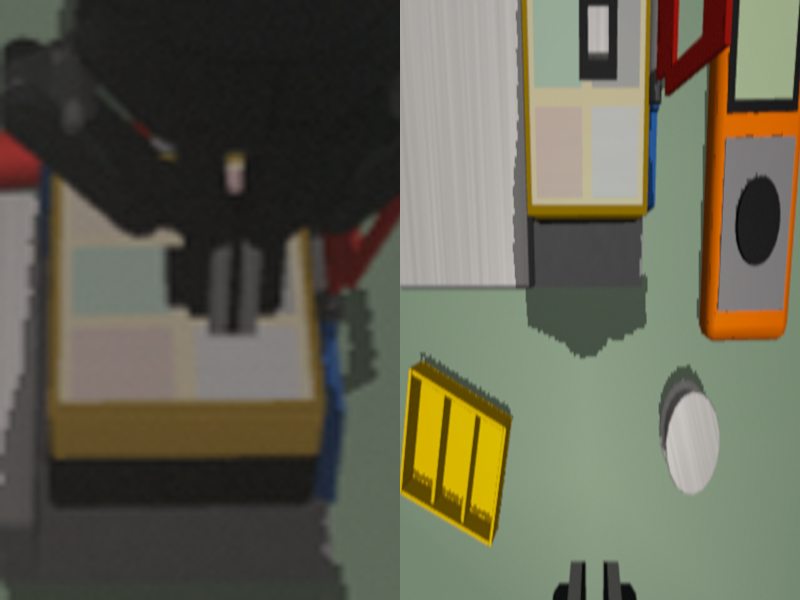

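Yellow and black look flush at the front left edge (x≈50 in the left view). I compare the projected home corners with enhanced scene edges.

```bash
python3 - <<'E'
from look import *
for y in(-65,):
  for z in(4,34,64):
    print(z,np.round(proj("scene",np.array([W(-50,y,z),W(50,y,z)])),1).tolist())
im=cv2.imread("pics/s7r.png").astype(int)
for u in (320,335,350):print(u,[tuple(im[v,u]) [::-1] for v in range(260,292)])
for v in(268,272,279,282):print(v,"L",[sum(im[v,u]) for u in range(302,318)],"R",[sum(im[v,u]) for u in range(356,374)])
E
```

```text
15.5 [0.66795388 0.01048602 0.21850062] [9.21037887e-04 1.07457665e+00 1.10096407e-01]
4 [[310.8, 287.1], [363.4, 286.8]]
34 [[310.4, 277.5], [364.5, 277.1]]
64 [[310.0, 267.4], [365.6, 267.0]]
320 [(np.int64(132), np.int64(119), np.int64(114)), (np.int64(132), np.int64(119), np.int64(114)), (np.int64(132), np.int64(119), np.int64(114)), (np.int64(132), np.int64(119), np.int64(113)), (np.int64(129), np.int64(116), np.int64(107)), (np.int64(115), np.int64(99), np.int64(73)), (np.int64(99), np.int64(80), np.int64(40)), (np.int64(100), np.int64(81), np.int64(41)), (np.int64(100), np.int64(81), np.int64(40)), (np.int64(97), np.int64(79), np.int64(39)), (np.int64(97), np.int64(78), np.int64(39)), (np.int64(96), np.int64(77), np.int64(38)), (np.int64(97), np.int64(79), np.int64(39)), (np.int64(96), np.int64(78), np.int64(39)), (np.int64(96), np.int64(77), np.int64(38)), (np.int64(93), np.int64(75), np.int64(39)), (np.int64(68), np.int64(56), np.int64(33)), (np.int64(32), np.int64(30), np.int64(27)), (np.int64(29), np.int64(29), np.int64(25)), (np.int64(30), np.int64(28), np.int64(26)), (np
[... 4734 characters left out ...]
), np.int64(75), np.int64(77), np.int64(106), np.int64(125), np.int64(137), np.int64(143), np.int64(204), np.int64(269), np.int64(283), np.int64(285), np.int64(285), np.int64(290), np.int64(289)]
282 L [np.int64(234), np.int64(235), np.int64(230), np.int64(227), np.int64(196), np.int64(148), np.int64(168), np.int64(145), np.int64(84), np.int64(90), np.int64(85), np.int64(85), np.int64(84), np.int64(89), np.int64(89), np.int64(82)] R [np.int64(73), np.int64(75), np.int64(73), np.int64(76), np.int64(79), np.int64(73), np.int64(94), np.int64(124), np.int64(122), np.int64(131), np.int64(156), np.int64(233), np.int64(284), np.int64(286), np.int64(288), np.int64(289), np.int64(289), np.int64(283)]
```

The projections agree with the observed edges to about 1 px (roughly 1–2 mm), so the pile is square and home. Next, the hasp: I turn back and go beyond its tab, high above everything.

```bash
python3 -m crank '[{"claw":-0.3,"travel":[-0.1,0.1,0],"spin":-0.1},{"claw":-0.3,"travel":[-0.2,0.2,0],"spin":-0.2},{"claw":-0.3,"travel":[-0.3,0.3,0],"spin":-0.3},{"claw":-0.3,"travel":[-0.4,0.4,0],"spin":-0.4},{"claw":-0.3,"travel":[-0.5,0.5,0],"spin":-0.5},{"claw":-0.3,"travel":[-0.6,0.7,0],"spin":-0.6},{"claw":-0.3,"travel":[-0.7,0.8,0],"spin":-0.7},{"claw":-0.3,"travel":[-0.8,0.9,0],"spin":-0.8},{"claw":-0.3,"travel":[-0.9,1,0],"spin":-0.9},{"claw":-0.3,"travel":[-1,1,0],"spin":-1},{"claw":-0.3,"travel":[-1,1,0],"spin":-1},{"claw":-0.3,"travel":[-1,1,0],"spin":-1}]'|grep tool_pos; python3 -m crank '[{"claw":-0.3,"travel":[-0.46,0.35,0],"spin":0},{"claw":-0.3,"travel":[-0.46,0.35,0],"spin":0},{"claw":-0.3,"travel":[-0.46,0.35,0],"spin":0}]'
python3 - <<'E'
from look import *
print(S(s["tool_pos"]))
sc=robot.camera("scene");E_=ext("wrist");tp=robot.camera("top");w=robot.camera("wrist")
for c in("scene","wrist","top"):
  print(c,[(np.round(np.array(x["centre"])*[640,480],1),round(x["confidence"],2)) for x in robot.pinpoint(c,"hasp_tab")[:2]],np.round(proj(c,np.array([W(94,0,128)])),1))
cv2.imwrite("pics/m8.png",np.hstack([cv2.resize(sc[150:300,280:430],(400,400)),cv2.resize(w,(400,300)) if 0 else cv2.resize(w[:,:],(400,400))]))
E
```

```text
tool_pos: [0.5685, 0.1105, 0.2199]
time: 17.0
tool_pos: [0.5218, 0.1461, 0.2201]
tool_rot: [[0.088, 0.996, -0.001], [0.996, -0.088, -0.0], [-0.0, -0.001, -1.0]]
force: [0.9, -0.8, -0.9]
grip_width: 0.0298
gripper_force: 0.0
17.0 [0.52179089 0.14612051 0.22010432] [ 0.91280572 -0.76715786 -0.91773782]
[128.19962491   4.94853683]
scene [(array([382.5, 211.5]), 0.7), (array([360.5, 238.2]), 0.55)] [[390. 216.]]
wrist [(array([315.9, 304.5]), 0.71)] [[316.7 282.4]]
top [(array([250.6, 247.7]), 0.57)] [[239.1 247.1]]
```

View pics/m8.png

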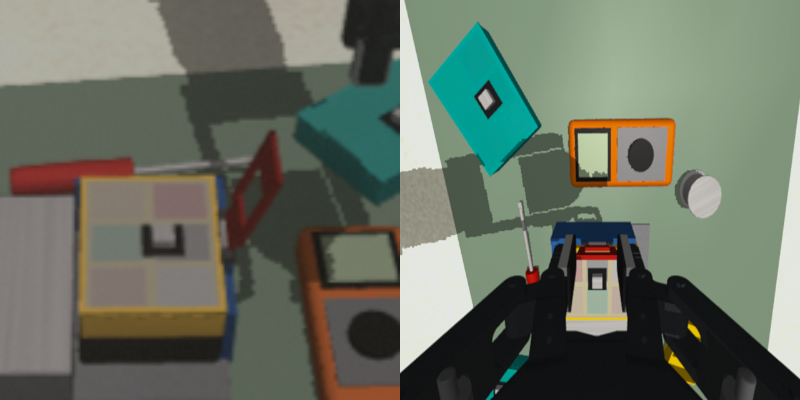

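The hasp tab is at about station (76, 0), z 0.14, leaning about 107°. The pile looks square (left view, (80–225, 178–360)). I descend behind the tab and sweep it over the top, fingers spread about 30 mm so they can't enter the window.

```bash
python3 -m crank '[{"claw":-0.3,"travel":[0.06,0,-0.5],"spin":0},{"claw":-0.3,"travel":[0.06,0,-0.97],"spin":0},{"claw":-0.3,"travel":[0.06,0,-0.97],"spin":0},{"claw":-0.3,"travel":[0.06,0,-0.97],"spin":0}]'|grep -E "tool_pos|^force"; python3 -m crank '[{"claw":-0.3,"travel":[-0.01,-0.15,0],"spin":0},{"claw":-0.3,"travel":[-0.02,-0.25,0],"spin":0},{"claw":-0.3,"travel":[-0.03,-0.33,0.02],"spin":0},{"claw":-0.3,"travel":[-0.036,-0.41,0.06],"spin":0},{"claw":-0.3,"travel":[-0.043,-0.48,0.1],"spin":0},{"claw":-0.3,"travel":[-0.05,-0.55,0.14],"spin":0},{"claw":-0.3,"travel":[-0.055,-0.61,0.17],"spin":0},{"claw":-0.3,"travel":[-0.055,-0.61,0.17],"spin":0}]'|grep -E "tool_pos|^force"
python3 - <<'E'
from look import *
print(S(s["tool_pos"]));robot.camera("scene");robot.camera("wrist")
for c in("scene","wrist"):
  print(c,[(np.round(np.array(x["centre"])*[640,480],1),round(x["confidence"],2)) for x in robot.pinpoint(c,"hasp_tab")[:2]],np.round(proj(c,np.array([W(54,0,140)])),1))
E
```

```text
tool_pos: [0.5292, 0.145, 0.1229]
force: [0.2, 0.5, 0.8]
tool_pos: [0.5239, 0.0835, 0.1408]
force: [0.2, 0.5, -0.1]
18.5 [0.52389262 0.08353149 0.1408474 ] [ 0.23832877  0.49313814 -0.1369018 ]
[66.05868541 -2.81714681]
scene [(array([365.8, 209.3]), 0.66)] [[368.1 211.4]]
wrist [(array([304.5, 322.5]), 0.7)] [[308.7 323.2]]
```

Hasp upright as predicted (the tab pixel matches). I follow the arc over.

```bash
python3 -m crank '[{"claw":-0.3,"travel":[-0.009,-0.1,0],"spin":0},{"claw":-0.3,"travel":[-0.017,-0.19,-0.02],"spin":0},{"claw":-0.3,"travel":[-0.025,-0.28,-0.05],"spin":0},{"claw":-0.3,"travel":[-0.033,-0.37,-0.09],"spin":0},{"claw":-0.3,"travel":[-0.043,-0.47,-0.16],"spin":0},{"claw":-0.3,"travel":[-0.052,-0.57,-0.25],"spin":0},{"claw":-0.3,"travel":[-0.057,-0.62,-0.32],"spin":0},{"claw":-0.3,"travel":[-0.061,-0.67,-0.4],"spin":0},{"claw":-0.3,"travel":[-0.068,-0.75,-0.52],"spin":0},{"claw":-0.3,"travel":[-0.068,-0.75,-0.52],"spin":0}]'|grep -E "tool_pos|^force"
python3 - <<'E'
from look import *
print(S(s["tool_pos"]));sc=robot.camera("scene");w=robot.camera("wrist")
for c in("scene","wrist"):
  print(c,[(np.round(np.array(x["centre"])*[640,480],1),round(x["confidence"],2)) for x in robot.pinpoint(c,"hasp_tab")[:2]],np.round(proj(c,np.array([W(-16,0,88)])),1))
cv2.imwrite("pics/m9.png",np.hstack([cv2.resize(sc[150:300,280:430],(400,400)),cv2.resize(w[100:400,160:480],(400,400))]))
E
```

```text
tool_pos: [0.5157, 0.0087, 0.0865]
force: [-0.7, 1.1, 0.3]
19.7 [0.51568988 0.00869104 0.0864803 ] [-0.66761931  1.08725741  0.26777825]
[-9.21719049 -1.43114379]
scene [(array([341.3, 236.1]), 0.7), (array([328.8, 232.7]), 0.55)] [[328.4 231.8]]
wrist [(array([309.1, 311.3]), 0.74)] [[308.3 313.1]]
```

View pics/m9.png

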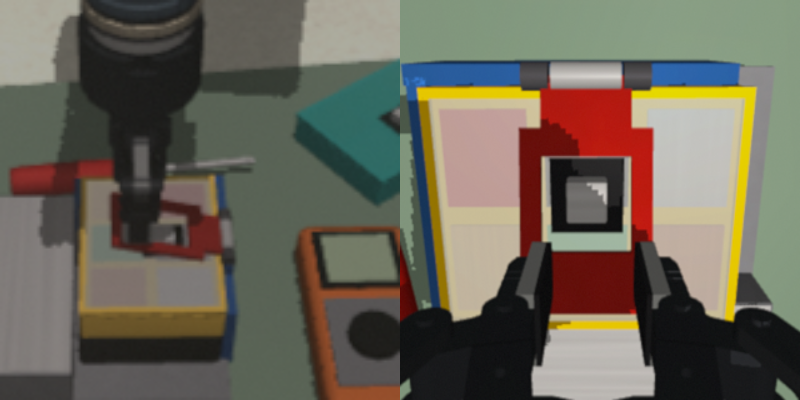

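The window surrounds the catch (right view, catch at (588,200)) and the fingers bear on the tab at row ~280. I press it down.

```bash
python3 -m crank '[{"claw":-0.3,"travel":[-0.003,-0.03,-0.04],"spin":0},{"claw":-0.3,"travel":[-0.006,-0.06,-0.1],"spin":0},{"claw":-0.3,"travel":[-0.008,-0.09,-0.15],"spin":0},{"claw":-0.3,"travel":[-0.008,-0.09,-0.2],"spin":0},{"claw":-0.3,"travel":[-0.008,-0.09,-0.2],"spin":0}]'|grep -E "tool_pos|^force"; for i in 1 2 3; do python3 -m crank '[{"claw":-0.3,"travel":[0,0,-0.03],"spin":0},{"claw":-0.3,"travel":[0,0,-0.03],"spin":0}]'|grep -E "tool_pos|^force"; done
```

```text
tool_pos: [0.5161, -0.0001, 0.0685]
force: [-1.1, -1.1, 4.8]
tool_pos: [0.5162, -0.0002, 0.068]
force: [-5.1, -1.0, 24.7]
tool_pos: [0.5163, -0.0002, 0.0675]
force: [-8.4, -0.4, 45.2]
tool_pos: [0.5163, -0.0001, 0.0673]
force: [-13.1, -0.8, 68.3]
```

Fully down (hard stop at z ≈ 0.068, the closed plate's height). I lift off and check everything.

```bash
python3 -m crank '[{"claw":-0.3,"travel":[0,0,0.2],"spin":0},{"claw":-0.3,"travel":[0,0,0.6],"spin":0},{"claw":-0.3,"travel":[0,0,1],"spin":0}]'|grep -E "tool_pos|^force"; python3 -m crank '[{"claw":-0.3,"travel":[0,-0.5,0.6],"spin":0},{"claw":-0.3,"travel":[0,-1,0.6],"spin":0},{"claw":-0.3,"travel":[0,-1,0.6],"spin":0},{"claw":-0.3,"travel":[0,-1,0.6],"spin":0}]'|grep -E "tool_pos|^force"
python3 - <<'E'
from look import *
print(S(s["tool_pos"]));sc=robot.camera("scene");w=robot.camera("wrist");
for q,z,p in(("hasp_tab",.067,(-19,0,67)),("catch",.073,(9,0,73)),("end_wall",.064,(50,0,64)),("side_wall",.055,(0,65,55))):
 for c in("scene","wrist"):
  print(q,c,[(np.round(np.array(x["centre"])*[640,480],1),np.round(S(atz(c,x["centre"][0]*640,x["centre"][1]*480,z)),1),round(x["confidence"],2)) for x in robot.pinpoint(c,q)[:1]],np.round(proj(c,np.array([W(*p)])),1))
rect("wrist","top_case",.064)
cv2.imwrite("pics/m10.png",np.hstack([cv2.resize(sc[180:300,290:410],(400,400),interpolation=cv2.INTER_CUBIC),cv2.resize(w[0:300,160:460],(400,400))]))
E
```

```text
tool_pos: [0.5153, 0.0004, 0.16]
force: [0.4, -0.8, -0.7]
tool_pos: [0.5172, -0.1029, 0.2205]
force: [-0.1, 0.1, -1.1]
21.7 [ 0.5171817  -0.10286033  0.2204901 ] [-0.0876232   0.13046584 -1.13483741]
[-120.17425155  -13.02702012]
hasp_tab scene [(array([329.1, 238.5]), array([-14.5,   2.1]), 0.76)] [[326.7 239.4]]
hasp_tab wrist [(array([300.2,  96.9]), array([-12.9,   1. ]), 0.61)] [[301.5 105. ]]
catch scene [(array([340., 238.]), array([ 5.9, -2.2]), 0.92)] [[341.6 237.1]]
catch wrist [(array([113.9, 298. ]), array([-188.6,  176.8]), 0.94)] [[300.5  65.6]]
end_wall scene [(array([361. , 238.5]), array([46.4,  4.2]), 0.63)] [[363.1 240.1]]
end_wall wrist [(array([300.3,   1.1]), array([54.9, -0.3]), 0.72)] [[299.9   8.5]]
side_wall scene [(array([326.4, 237.8]), array([-19.3,  15. ]), 0.3)] [[335.6 219.4]]
side_wall wrist [(array([218. ,  76.8]), array([ 3.3, 68.3]), 0.87)] [[222.2  81.1]]
top_case [  2.7   1.   99.6 131.2   0. ] 0.92
```

View pics/m10.png

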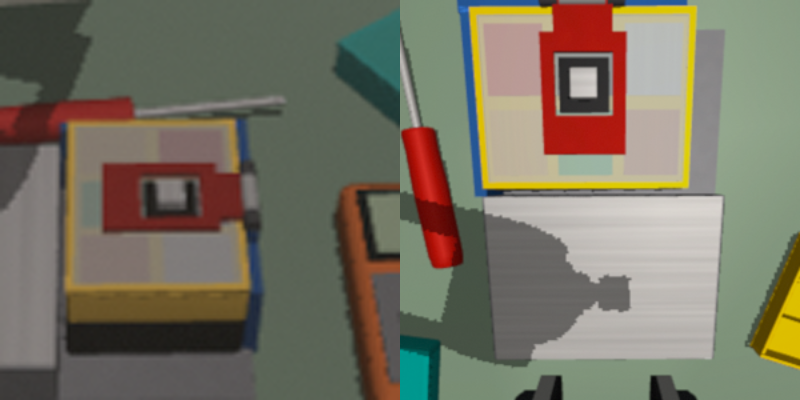

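The hasp lies flat, with the catch centred in its window at (583,83). The yellow case is square against both blue walls and flush over the black one, and the bystanders are where they were. The gripper is clear, so I hand in.

```bash
python3 -c "
from station import robot
print(robot.hand_in())"
```

```text
the job is handed in; nothing more can be done
None
```

The job is handed in at about 22 s of the 59 s allowed: both cases are in a square pile against the end and side walls, with the red hasp fully down over the catch. The black case was checked only from images, to about 1–2 mm.

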